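Weigh two cartridges and sort out the light one

ROBOT

A 6-joint arm with a two-finger parallel gripper is mounted at the origin on the work surface. World frame = base frame: x ahead of the robot, y to its left, z up, the work surface at z = 0. Lengths are in m, angles in rad, forces in N, time in s.
With the tool pointing down it reaches from about 0.225 to 0.875 m from the base axis. Payload 3.4 kg.
Tool frame: the origin (TCP) lies between the finger pads; the fingertips stand 11 mm ahead of it and the grasp point (between the pads) lies 8 mm behind it (tips_ahead is the distance from the TCP to the fingertips, in m); z points along the fingers, x is the direction in which the jaws open and shut, and the axes are right-handed (so a half turn about z gives the same grasp; the last joint's range is limited). The gripper opens to 85 mm and grips with 20 to 120 N. Pads are 22 mm wide; open, the fingers measure 114 mm over their backs; the gripper's body (76 mm by 85 mm) begins 54 mm behind the grasp point. The pads swing forward as they close: fully open they stand 13 mm farther back than shut.
Start: joints at [-1.227, 0.276, 1.505, -0, 1.361, -0.121], TCP at [0.258, -0.514, 0.242] pointing down, gripper open.
Joint ranges: [-2.89, 2.89], [-0.75, 2.08], [0.22, 2.7], [-1.18, 4.32], [0.11, 2.71], [-2.7, 2.7]. Speed limits (rad/s): [2.57, 2.57, 3.14, 3.14, 3.14, 3.14].

INTERFACE

Orientations are given as a unit quaternion [w, x, y, z].
In Python, from rig import get_state, get_image, sign_off, masks_of, tips_ahead gives the robot as it stands.
- The arm moves only by the tool play_rows, never from a script. Its argument "series" is a list of rows, each an object of numbers: "fingers": the closure, from -1 (fully open) to 1 (shut); "dx", "dy", "dz": the shift along the world's x, y, z in mm; "turn": the turn about the world's z in rad. A call has 1 to 20 rows; each row shifts and turns the pose as measured when the row begins; what a row does not reach is not made up. A row lasts 1/12 s, in which the tool goes at most 41.7 mm and 7.16 degrees, less where a joint would pass 70% of its speed; a pose out of reach is approached as far as the arm can. A call with a gripper value outside its range is refused whole. The fingers move at their own pace and stop on an object; "squeeze" is the grip in N (left out, the last holds). Time passes only in rows, so rows that do not move let the fingers close. It gives the time, the measured TCP pose, the force and the opening at its end, in the units of the state.
- get_state(): the state, without advancing time (a new reading comes with each control period).
- get_image(name): name is "side" or "top"; returns a dict with "pixels" (384x512x3 uint8, red, green, blue), "vfov" (degrees; the focal length in pixels is half the picture's height over the tangent of half this angle, whatever the lens; pixels are square), "cx", "cy" (the principal point, pixels), "rvec" (rotation vector, rad) and "tvec" (3), from world to camera coordinates, as OpenCV has them. Camera axes: x right, y down, z forward; pixel columns grow to the right and rows downward; lengths in m; the calibration is good to about 2 mm. A picture is of the moment at which its call begins. There is no depth.
- sign_off(): hands the job in, once; it reports no verdict.
Trained networks look in a picture, given as the dict that the camera call returned (one of the last four; its "shot" number tells which), for a name from the list of things; names that differ only in an ending like _2 or _b are one class to them, and where a whole thing is asked for, a point or a joint stands for the part that bears it (a point fixed in the world has none). Each returns a list of dicts, best first, with "p" (0 to 1); they miss things now and then, are a little off and sometimes report something else, mostly with a low value. They report only what shows in the picture. A call takes as long as a camera call. They do not tell look-alikes from the thing itself.
- masks_of(picture, label): "region" (384x512 bool, what is visible of it) and "xy" ([column, row] in pixels, amid what is visible of it).
The state is a dict: "clock": time; "qpos": joint angles; "qd": joint speeds; "effort": joint torques, N m; "position": TCP position; "ee_rot": TCP orientation; "contact_force": force on the tool from outside, world axes, zero at the start; "moment": the same for the moment, N m; "width": finger opening in m.
Only numpy, scipy, OpenCV 4.12 (cv2) and the standard library are available. Lean on these libraries where they do the work, as an engineer would, in place of code of your own. Each camera call takes 0.05 s, during which the arm holds its last target. There are 200 camera calls.

TASK

Two ballast cartridges look the same, but one is loaded and heavy and the other is empty and light: weigh them on the beam balance to find out which. Leave the heavy one standing fully home in the nest of the pan, its slot down over the yellow key and the beam tipped down on that side, and stand the light one upright in the red tray. Be gentle with the balance: press lightly and turn the cartridge until it drops over the key, never pressing the pan with more than about 15 N, and leave the other things on the bench where they are.

Things in the scene. Friction and masses are not known exactly. Their poses are not given: they have to be found in the camera images.
- cart_a_mid (a point): One of two look-alike cartridges standing on the bench: cylinder 40 mm across, 70 mm tall, lower 44 mm black, upper 26 mm aluminium head to grip. One weighs 0.2-0.28 kg, the other 0.08-0.11; either may be the heavy one. The underside has a slot 10 wide, 10 deep right across along its own x axis, as the orange line on top. Point: on its axis, 35 mm above the underside; z up along it.
- cart_b_mid (a point): The other of two look-alike cartridges standing on the bench: cylinder 40 mm across, 70 mm tall, lower 44 mm black, upper 26 mm aluminium head to grip. One weighs 0.2-0.28 kg, the other 0.08-0.11; either may be the heavy one. The underside has a slot 10 wide, 10 deep right across along its own x axis, as the orange line on top. Point: on its axis, 35 mm above the underside; z up along it.
- balance: Beam balance fixed to the bench: grey foot 100 x 320 x 22 mm, blue beam 240 mm long along the foot's y axis, pivot 75 mm above the bench, red needle before a white scale plate (top 160 mm up) at the middle. Pan at the beam's +y end, 120 mm from the pivot; fixed brass counterweight at the -y end. Origin under the middle of the foot; yaw varies.
- beam (a joint): Tilt of the beam, rad: -0.12 (stop) is pan end up, as it rests empty or under the light cartridge; +0.12 (stop) is pan end down, as it rests under the heavy one. Settles within about 1.5 s of letting go.
- pan: Pan at the +y end of the beam, kept level as the beam tilts. Origin on its axis at the flat seat, 124 mm above the bench with the pan end up, 96 mm down; its x axis is the balance's. Pressed, the beam goes down first (under 2 N, 28 mm), then the pan sinks on an overload spring, about 1 mm per N, up to 20 mm. Land slowly (20 mm/s): over 20 N on the pan spoils the balance.
- nest_mouth (a point): Centre of the mouth of the round aluminium nest on the pan, 16 mm above the seat: ring wall 44 mm inside, 53 mm outside, on a seat plate 68 mm across. A cartridge goes in upright from above. Axes as the pan's. The nest turns about its axis only stiffly (0.12 N m).
- key_top (a point): Middle of the top of the yellow key bar in the nest, 32 long, 6 wide, 8 mm high. Its direction is NOT measured (axes here are the pan's): anywhere within 0.6 rad either side of the pan's x axis. A cartridge stands on it 8 mm too high until turned so its slot lines up (within 0.1 rad); then it drops home: held at fixed height under an 8 to 10 N press, the pan springs up 8 mm and the press falls 7 N.
- tray: Red open tray fixed to the bench, 130 x 130 mm, 30 mm high, walls and floor 5 mm; origin under its centre. Empty at the start.
- cover: Bystander: white round cover plate, 110 mm across, 14 mm thick, lying on the bench; origin under its centre. Leave it alone.
- jar: Bystander: clear jar with blue lid, 60 mm across, 85 mm tall; origin under its centre. Leave it alone.
- collar: Bystander: aluminium ring, 68 mm across, 22 mm tall; origin under its centre. Leave it alone.
- wrench: Bystander: steel wrench lying on the bench; origin near its middle. Leave it alone.
- driver: Bystander: screwdriver with orange handle, 170 mm long, lying on the bench; origin near its middle. Leave it alone.
- hexkeys: Bystander: yellow hex-key holder 85 x 34 x 18 mm, lying on the bench; origin under its centre. Leave it alone.
- bracket: Bystander: steel angle bracket, 150 mm long, one end turned up 60 mm; origin under the middle of its flat leg. Leave it alone.
There are look-alikes about, which are no part of the job. Leave any brown look-alike of the part that bears cart_b_mid alone. Leave any brown look-alike of the part that bears cart_a_mid alone.

How it is judged:
At the end, for the whole second after the job is handed in: One cartridge is home over the key (middle 30 to 39 mm above the pan seat, within 6 mm of its axis, tilt under 0.1 rad) with the beam at rest, pan down (over 0.08 rad); the other stands upright (0.15 rad) on the red tray's floor, middle within 55 mm of its centre in x and y and below 46 mm (((horizontal distance between cart_a_mid and pan below 0.006 m and z of cart_a_mid in the frame of pan between 0.03 and 0.039 m and angle between cart_a_mid's own z axis and vertical below 0.1 rad and x of cart_b_mid in the frame of tray between -0.055 and 0.055 m and y of cart_b_mid in the frame of tray between -0.055 and 0.055 m and height (world z) of cart_b_mid below 0.046 m and angle between cart_b_mid's own z axis and vertical below 0.15 rad) or (horizontal distance between cart_b_mid and pan below 0.006 m and z of cart_b_mid in the frame of pan between 0.03 and 0.039 m and angle between cart_b_mid's own z axis and vertical below 0.1 rad and x of cart_a_mid in the frame of tray between -0.055 and 0.055 m and y of cart_a_mid in the frame of tray between -0.055 and 0.055 m and height (world z) of cart_a_mid below 0.046 m and angle between cart_a_mid's own z axis and vertical below 0.15 rad)) and value of joint beam above 0.08 rad and velocity of joint beam between -0.05 and 0.05 rad/s); the robot touches nothing.
It fails at once if the pan is pressed or struck with more than 20 N (contact force between anything else and pan above 20 N).
It fails at once if another thing on the bench is moved more than 30 mm (distance of any of cover, jar, collar, wrench, driver, hexkeys, bracket from where it was at the start of the episode above 0.03 m).
It also fails if it takes over 72 s, if anything falls off the work surface, if the arm or the gripper's body presses on something with over 40 N, if the wrist force passes 120 N, or if a joint passes its speed limit or range.

## Working session

There is one attempt and no reset: what is moved stays moved. The work goes in short steps, Python scripts to look and compute and a tool call to move; the robot and the scene stay as the last step left them, time stands still between calls to the robot, and variables do not carry over. Pictures are saved under pics/ and viewed, about 8 in all and at most 12, crops included, and the job is handed in when it is done.

Besides the shell and the picture viewer there is one more tool, called after ">>>" as name(argument=value, ...) on one line, values as JSON. play_rows: Moves the arm, as the interface text tells. Its arguments: {"type":"object","properties":{"series":{"type":"array"},"squeeze":{"type":"number"}},"required":["series"]}

```bash
mkdir -p pics; cat > h.py <<'E'
import numpy as np, cv2
from rig import *
def cam(im):
    p=im["pixels"]; f=p.shape[0]/2/np.tan(np.radians(im["vfov"])/2)
    R=cv2.Rodrigues(np.array(im["rvec"],float))[0]; t=np.array(im["tvec"],float)
    return np.array([[f,0,im["cx"]],[0,f,im["cy"]],[0,0,1]]),R,t
def ray(im,uv):
    K,R,t=cam(im); d=R.T@np.linalg.inv(K)@np.array([uv[0],uv[1],1.]); return -R.T@t,d/np.linalg.norm(d)
def onz(im,uv,z):
    o,d=ray(im,uv); return o+d*(z-o[2])/d[2]
def proj(im,P):
    K,R,t=cam(im); q=K@(R@np.array(P,float)+t); return q[:2]/q[2]
def tri(i1,u1,i2,u2):
    o1,d1=ray(i1,u1);o2,d2=ray(i2,u2)
    s=np.linalg.lstsq(np.c_[d1,-d2],o2-o1,rcond=None)[0]
    a=o1+s[0]*d1;b=o2+s[1]*d2; return (a+b)/2,np.linalg.norm(a-b)
def save(im,n,box=None,k=1):
    p=im["pixels"][:,:,::-1]
    if box: p=p[box[1]:box[3],box[0]:box[2]]
    cv2.imwrite("pics/"+n,cv2.resize(np.ascontiguousarray(p),None,fx=k,fy=k,interpolation=cv2.INTER_CUBIC))
E
python3 - <<'E'
from h import *
s=get_image("side");t=get_image("top")
c=np.hstack([cv2.resize(s["pixels"],(400,300)),cv2.resize(t["pixels"],(400,300))])
cv2.imwrite("pics/side.png",s["pixels"][:,:,::-1]);save(t,"top.png",None,1.5)
for n,i in(("s",s),("t",t)):
    print(n,"cam",ray(i,(256,192)))
    for l in("cart_a_mid","balance","pan","tray","jar"):
        for m in masks_of(i,l): 
            if m["p"]>.2: print(n,l,round(m["p"],2),np.round(m["xy"]),m["region"].sum(), np.round(onz(i,m["xy"],0.05),3))
print(get_state())
E
```

```text
s cam (array([0.32309788, 0.90302172, 0.69817057]), array([ 0.15926287, -0.82474593, -0.54261358]))
s cart_a_mid 0.91 [254. 294.] 548 [0.44 0.32 0.05]
s cart_a_mid 0.85 [220. 288.] 551 [0.518 0.317 0.05 ]
s cart_a_mid 0.37 [293. 257.] 425 [0.37  0.187 0.05 ]
s balance 0.7 [212. 204.] 2947 [0.627 0.006 0.05 ]
s pan 0.85 [201. 194.] 376 [ 0.676 -0.041  0.05 ]
s tray 0.75 [298. 164.] 906 [ 0.407 -0.28   0.05 ]
s jar 0.7 [157. 250.] 854 [0.704 0.227 0.05 ]
t cam (array([0.38288855, 0.04306691, 1.13365564]), array([ 0.14702832, -0.00808904, -0.98909921]))
t cart_a_mid 0.69 [169. 230.] 178 [0.431 0.304 0.05 ]
t cart_a_mid 0.63 [388. 238.] 1851 [ 0.393 -0.366  0.05 ]
t cart_a_mid 0.5 [175. 199.] 175 [0.528 0.287 0.05 ]
t balance 0.76 [279. 168.] 3091 [ 0.617 -0.041  0.05 ]
t pan 0.94 [237. 156.] 385 [0.659 0.091 0.05 ]
t tray 0.65 [389. 238.] 1859 [ 0.395 -0.37   0.05 ]
t tray 0.46 [240. 156.] 394 [0.659 0.081 0.05 ]
t tray 0.34 [222. 253.] 149 [0.359 0.14  0.05 ]
t jar 0.87 [192. 148.] 355 [0.69  0.234 0.05 ]
{'clock': 0.6, 'qpos': array([-1.22699587e+00,  2.75879939e-01,  1.50491066e+00,  2.29206619e-05,
        1.36072281e+00, -1.20996633e-01]), 'qd': array([-0.00080274, -0.00092006, -0.00137294, -0.00110617,  0.0026117 ,
       -0.00050612]), 'effort': array([-1.59888175e-03, -4.16386950e+01, -2.45985568e+01, -3.39840526e-04,
        3.61711209e-04,  9.54275805e-06]), 'position': array([ 0.25774876, -0.51401413,  0.24233521]), 'ee_rot': array([ 1.59708034e-05,  8.50951571e-01, -5.25244155e-01,  3.79530493e-05]), 'contact_force': array([-0.56168593,  0.55294472,  0.09906042]), 'moment': array([ 0.00115745, -0.05132148, -0.00832775]), 'width': 0.08515468471798479}
```

View pics/top.png

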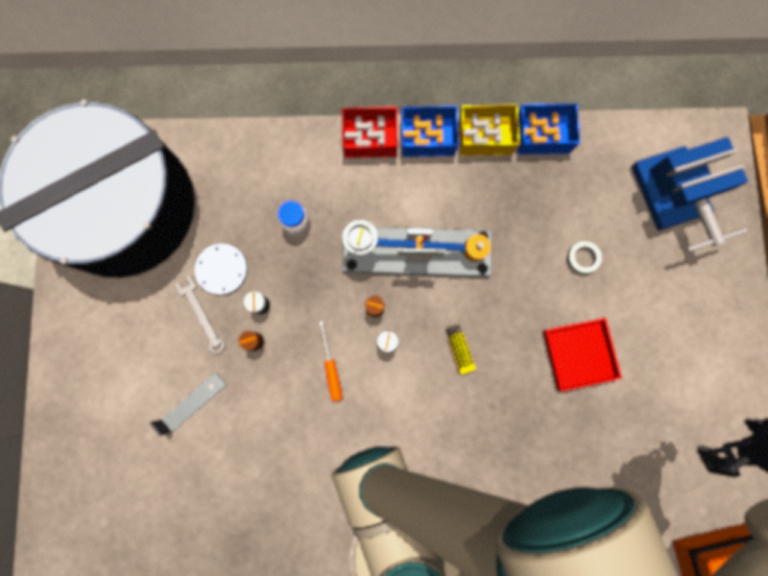

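View pics/side.png

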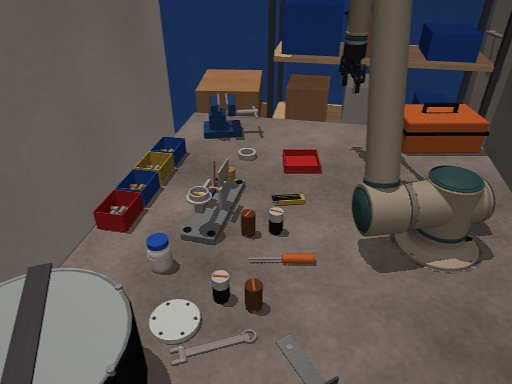

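The top view shows white-headed cartridges at about (170,201) and (259,228), with brown look-alikes at (166,227) and (249,203). The nest is at (240,158) with the key visible, and the tray is at (389,238). In the side view the white heads are at (221,277) and (276,214). I'll confirm these in one enlarged composite.

```bash
python3 - <<'E'
from h import *
s=get_image("side");t=get_image("top")
def crop(i,c,r=20,k=10): 
    x,y=c; return cv2.resize(i["pixels"][y-r:y+r,x-r:x+r],(260,260),interpolation=cv2.INTER_CUBIC)
T=[(170,201),(259,228),(240,158)];S=[(221,285),(276,219),(199,198)]
im=np.vstack([np.hstack([crop(t,c) for c in T]),np.hstack([crop(s,c) for c in S])])
cv2.imwrite("pics/comp.png",im[:,:,::-1])
# white heads in top
def blob(i,c,r,f):
    p=i["pixels"].astype(int);x,y=c
    m=np.zeros(p.shape[:2],bool);q=p[y-r:y+r,x-r:x+r];m[y-r:y+r,x-r:x+r]=f(q)
    n,l,st,ce=cv2.connectedComponentsWithStats(m.astype(np.uint8))
    if n<2:return None
    k=1+np.argmax(st[1:,4]);v,u=np.nonzero(l==k)
    a=np.c_[u,v]-ce[k];w,e=np.linalg.eigh(a.T@a);d=e[:,1]
    return ce[k],st[k],d
white=lambda q:(q.min(2)>140)
orange=lambda q:(q[...,0]-q[...,2]>70)
yell=lambda q:(q[...,0]-q[...,2]>70)
for n,c in(("A",T[0]),("B",T[1])):
    b=blob(t,c,12,lambda q:(q.min(2)>130)|orange(q)); print(n,b[:2],onz(t,b[0],.07))
    o=blob(t,c,9,orange)
    if o: p1=onz(t,o[0]+5*o[2],.07);p2=onz(t,o[0]-5*o[2],.07);print(" orange",o[0],o[1],onz(t,o[0],.07),"dir",np.arctan2(*(p1-p2)[[1,0]]))
k=blob(t,T[2],9,yell);p1=onz(t,k[0]+5*k[2],.132);p2=onz(t,k[0]-5*k[2],.132)
print("key",k[0],k[1],onz(t,k[0],.132),np.arctan2(*(p1-p2)[[1,0]]))
for l,im_,z in(("tray",t,.0),("pan",t,.13)):
    m=masks_of(im_,l)[0];print(l,onz(im_,m["xy"],z),cv2.minAreaRect(np.argwhere(m["region"])[:,::-1].astype(np.float32)))
# triangulate with side: orange centers
for n,c in(("A",(221,276)),("B",(276,214)),):
    o=blob(s,c,9,orange); print(n,"side",o and (o[0],o[1],onz(s,o[0],.07)))
E
```

```text
A (array([168.30201342, 199.06040268]), array([158, 189,  24,  24, 447], dtype=int32)) [0.52446976 0.30213641 0.07      ]
 orange [168.71428571 199.64285714] [168 196   2  10  14] [0.52265453 0.30085284 0.07      ] dir -3.051065819886308
B (array([259.03643725, 226.54048583]), array([247, 216,  24,  24, 494], dtype=int32)) [0.43563885 0.02735237 0.07      ]
 orange [257.66666667 228.5       ] [257 226   2   6   6] [0.42983661 0.03160116 0.07      ] dir 2.890237471025548
key [239.61111111 156.94444444] [238 152   4  11  18] [0.63610632 0.08059088 0.132     ] 2.842485129392265
tray [ 0.39790759 -0.385616    0.        ] ((387.4747009277344, 235.89044189453125), (43.17302703857422, 44.747047424316406), 77.00537872314453)
pan [0.64025519 0.09118119 0.13      ] ((239.5, 157.0), (22.0, 21.0), 90.0)
A side (array([219.75862069, 275.31034483]), array([213, 274,  15,   3,  29], dtype=int32), array([0.52158963, 0.2995976 , 0.07      ]))
B side (array([276.17647059, 210.41176471]), array([271, 209,  11,   4,  17], dtype=int32), array([0.43510871, 0.02934561, 0.07      ]))
```

View pics/comp.png

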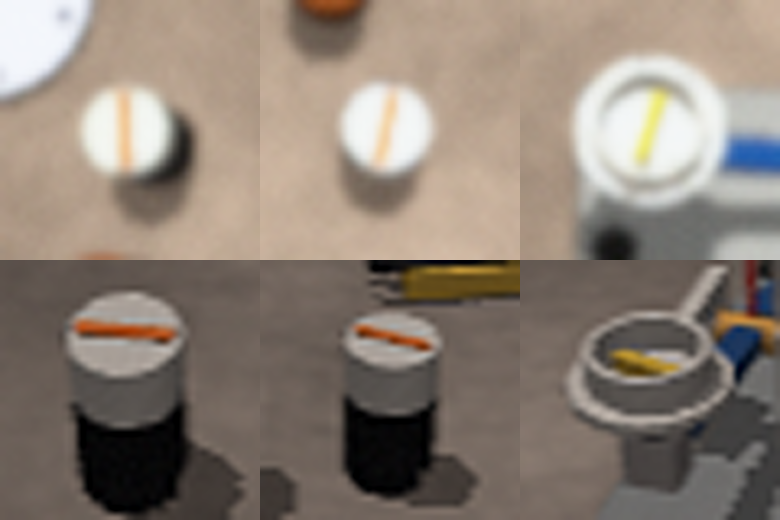

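The composite confirms both white/black cartridges with orange lines, and the key in the nest. I'll work out positions and directions from the readings in the crops.

```bash
python3 - <<'E'
from h import *
s=get_image("side");t=get_image("top")
T=[(170,201),(259,228),(240,158)];S=[(221,285),(276,219),(199,198)]
def px(C,i,row,u,v): return np.array([C[i][0]-20+(u-260*i)/6.5-.5, C[i][1]-20+(v-260*row)/6.5-.5])
d=lambda a,b: np.arctan(((a-b)[1])/((a-b)[0]))
ct=[(126,131),(387,127),(651,131)];cs=[(127,333),(390,342),(650,352)]
lt=[((123,90),(126,172)),((392,92),(382,163)),((661,90),(641,165))]
ls=[((77,325),(175,334)),((358,330),(431,346)),((614,355),(675,368))]
for i,n in enumerate("ABN"):
    z=[.07,.07,.132][i]
    print(n,tri(t,px(T,i,0,*ct[i]),s,px(S,i,1,*cs[i])))
    P=[onz(t,px(T,i,0,*q),z) for q in lt[i]];Q=[onz(s,px(S,i,1,*q),z) for q in ls[i]]
    print("  line top",np.round(np.mean(P,0),4),round(d(*P),3),"len",np.linalg.norm(P[0]-P[1]),"side",np.round(np.mean(Q,0),4),round(d(*Q),3),np.linalg.norm(Q[0]-Q[1]))
m=masks_of(t,"tray")[0];m2=masks_of(s,"tray")[0]
for i,mm in((t,m),(s,m2)):
    r=cv2.minAreaRect(np.argwhere(mm["region"])[:,::-1].astype(np.float32)); print("tray",[np.round(onz(i,q,.03)[:2],3) for q in cv2.boxPoints(r)])
E
```

```text
A (array([0.5201391 , 0.30046491, 0.06971885]), np.float64(0.0011341848349575858))
  line top [0.5196 0.301  0.07  ] 0.051 len 0.0388223011933372 side [0.5214 0.2992 0.07  ] 0.07 0.03420741193423735
B (array([0.43552052, 0.03048634, 0.06821689]), np.float64(0.002475562878035902))
  line top [0.434  0.0304 0.07  ] -0.161 len 0.03313654923176644 side [0.4351 0.0297 0.07  ] -0.172 0.0325529264205354
N (array([0.63431644, 0.0806531 , 0.138811  ]), np.float64(0.004038237263527726))
  line top [0.6356 0.0805 0.132 ] -0.269 len 0.03561153101242791 side [0.6404 0.0776 0.132 ] -0.163 0.027908154261574676
tray [array([ 0.453, -0.293]), array([ 0.483, -0.426]), array([ 0.352, -0.448]), array([ 0.322, -0.317])]
tray [array([ 0.476, -0.426]), array([ 0.335, -0.454]), array([ 0.326, -0.278]), array([ 0.453, -0.254])]
```

>>> play_rows(series=[{"dx": 13,"dy": 39,"dz": 0,"fingers": -1},{"dx": 13,"dy": 39,"dz": 0},{"dx": 13,"dy": 39,"dz": 0},{"dx": 13,"dy": 39,"dz": 0},{"dx": 13,"dy": 39,"dz": 0},{"dx": 13,"dy": 39,"dz": 0},{"dx": 13,"dy": 39,"dz": 0},{"dx": 13,"dy": 39,"dz": 0},{"dx": 13,"dy": 39,"dz": 0},{"dx": 13,"dy": 39,"dz": 0},{"dx": 12,"dy": 39,"dz": 0},{"dx": 12,"dy": 39,"dz": 0},{"dx": 12,"dy": 38,"dz": 0},{"dx": 12,"dy": 38,"dz": 0}])

```text
invalid input at $.series[0]: expected keys fingers, dx, dy, dz, turn
```

>>> play_rows(series=[{"dx": 13,"dy": 39,"dz": 0,"turn": 0,"fingers": -1},{"dx": 13,"dy": 39,"dz": 0,"turn": 0,"fingers": -1},{"dx": 13,"dy": 39,"dz": 0,"turn": 0,"fingers": -1},{"dx": 13,"dy": 39,"dz": 0,"turn": 0,"fingers": -1},{"dx": 13,"dy": 39,"dz": 0,"turn": 0,"fingers": -1},{"dx": 13,"dy": 39,"dz": 0,"turn": 0,"fingers": -1},{"dx": 13,"dy": 39,"dz": 0,"turn": 0,"fingers": -1},{"dx": 13,"dy": 39,"dz": 0,"turn": 0,"fingers": -1},{"dx": 13,"dy": 39,"dz": 0,"turn": 0,"fingers": -1},{"dx": 13,"dy": 39,"dz": 0,"turn": 0,"fingers": -1},{"dx": 12,"dy": 39,"dz": 0,"turn": 0,"fingers": -1},{"dx": 12,"dy": 39,"dz": 0,"turn": 0,"fingers": -1},{"dx": 12,"dy": 38,"dz": 0,"turn": 0,"fingers": -1},{"dx": 12,"dy": 38,"dz": 0,"turn": 0,"fingers": -1}])

```text
clock: 2.17
position: [0.4336, 0.0356, 0.2434]
ee_rot: [0.001, 0.846, -0.533, 0.006]
contact_force: [1.7, -1.0, -0.9]
width: 0.0853
```

>>> play_rows(series=[{"dx": 1,"dy": -5,"dz": -35,"turn": 0,"fingers": -1},{"dx": 0,"dy": 0,"dz": -40,"turn": 0,"fingers": -1},{"dx": 0,"dy": 0,"dz": -40,"turn": 0,"fingers": -1},{"dx": 0,"dy": 0,"dz": -40,"turn": 0,"fingers": -1},{"dx": 0,"dy": 0,"dz": -30,"turn": 0,"fingers": -1},{"dx": 0,"dy": 0,"dz": 0,"turn": 0,"fingers": -1}])

```text
clock: 2.67
position: [0.441, 0.0442, 0.0582]
ee_rot: [-0.006, 0.852, -0.523, 0.015]
contact_force: [-0.4, -0.4, -0.2]
width: 0.0856
```

>>> play_rows(series=[{"dx": -6,"dy": -14,"dz": -6,"turn": 0,"fingers": -1},{"dx": 0,"dy": 0,"dz": 0,"turn": 0,"fingers": -1},{"dx": 0,"dy": 0,"dz": 0,"turn": 0,"fingers": -1}])

```text
clock: 2.92
position: [0.4356, 0.0302, 0.0529]
ee_rot: [-0.006, 0.852, -0.523, 0.014]
contact_force: [-0.2, -0.3, -0.7]
width: 0.0854
```

>>> play_rows(series=[{"dx": 0,"dy": 0,"dz": 0,"turn": 0,"fingers": 1},{"dx": 0,"dy": 0,"dz": 0,"turn": 0,"fingers": 1},{"dx": 0,"dy": 0,"dz": 0,"turn": 0,"fingers": 1},{"dx": 0,"dy": 0,"dz": 0,"turn": 0,"fingers": 1},{"dx": 0,"dy": 0,"dz": 0,"turn": 0,"fingers": 1},{"dx": 0,"dy": 0,"dz": 0,"turn": 0,"fingers": 1}], squeeze=50)

```text
clock: 3.42
position: [0.4413, 0.0308, 0.0591]
ee_rot: [-0.009, 0.852, -0.523, 0.02]
contact_force: [0.3, -0.7, -1.3]
width: 0.0386
```

>>> play_rows(series=[{"dx": 0,"dy": 0,"dz": 15,"turn": 0,"fingers": 1},{"dx": 0,"dy": 0,"dz": 20,"turn": 0,"fingers": 1},{"dx": 0,"dy": 0,"dz": 20,"turn": 0,"fingers": 1},{"dx": 0,"dy": 0,"dz": 0,"turn": 0,"fingers": 1},{"dx": 0,"dy": 0,"dz": 0,"turn": 0,"fingers": 1},{"dx": 0,"dy": 0,"dz": 0,"turn": 0,"fingers": 1}])

```text
clock: 3.92
position: [0.4395, 0.0312, 0.1149]
ee_rot: [-0.009, 0.852, -0.523, 0.018]
contact_force: [-0.1, 0.8, -0.9]
width: 0.039
```

```bash
python3 - <<'E'
from h import *
f=[]
for _ in range(8):
    get_image("top"); s=get_state(); f.append(s["contact_force"])
print(np.mean(f,0),np.std(f,0),s["position"],s["ee_rot"],s["width"],s["clock"])
E
```

```text
[ 0.1324517   0.34671083 -1.13874406] [0.44785984 0.30401336 0.36894174] [0.43925381 0.03120871 0.11462731] [-0.00828459  0.85212237 -0.52298208  0.01756661] 0.03858519978373362 4.3167
```

Lifting cart_b_mid (by the bench middle) adds only about 0.5–1 N, so it is probably the light one; the beam will decide it. It goes to the tray.

>>> play_rows(series=[{"dx": -3,"dy": -20,"dz": 0,"turn": 0,"fingers": 1},{"dx": -4,"dy": -38,"dz": 0,"turn": 0,"fingers": 1},{"dx": -4,"dy": -40,"dz": 0,"turn": 0,"fingers": 1},{"dx": -4,"dy": -40,"dz": 0,"turn": 0,"fingers": 1},{"dx": -4,"dy": -40,"dz": 0,"turn": 0,"fingers": 1},{"dx": -4,"dy": -40,"dz": 0,"turn": 0,"fingers": 1},{"dx": -4,"dy": -40,"dz": 0,"turn": 0,"fingers": 1},{"dx": -4,"dy": -40,"dz": 0,"turn": 0,"fingers": 1},{"dx": -4,"dy": -40,"dz": 0,"turn": 0,"fingers": 1},{"dx": -2,"dy": -30,"dz": 0,"turn": 0,"fingers": 1},{"dx": 0,"dy": -15,"dz": 0,"turn": 0,"fingers": 1},{"dx": 0,"dy": 0,"dz": 0,"turn": 0,"fingers": 1},{"dx": 0,"dy": 0,"dz": 0,"turn": 0,"fingers": 1}])

```text
clock: 5.4
position: [0.3981, -0.3691, 0.1128]
ee_rot: [-0.009, 0.853, -0.522, 0.019]
contact_force: [0.0, 0.5, -0.8]
width: 0.0385
```

>>> play_rows(series=[{"dx": 0,"dy": 0,"dz": -15,"turn": 0,"fingers": 1},{"dx": 0,"dy": 0,"dz": -18,"turn": 0,"fingers": 1},{"dx": 0,"dy": 0,"dz": -10,"turn": 0,"fingers": 1},{"dx": 0,"dy": 0,"dz": -3,"turn": 0,"fingers": 1},{"dx": 0,"dy": 0,"dz": 0,"turn": 0,"fingers": 1}])

```text
clock: 5.82
position: [0.3987, -0.3609, 0.0654]
ee_rot: [-0.011, 0.854, -0.52, 0.017]
contact_force: [-0.0, 0.0, -0.7]
width: 0.0387
```

```bash
python3 - <<'E'
from h import *
s=get_image("side");st=get_state();print(st["position"],st["contact_force"],st["ee_rot"])
u=proj(s,(.4,-.37,.04)).astype(int);save(s,"tray.png",(max(u[0]-40,0),u[1]-50,u[0]+40,u[1]+30),7)
E
```

```text
[ 0.39874899 -0.36086905  0.06568243] [-0.55553003  0.51778979 -0.70233703] [-0.0111286   0.85415331 -0.5196273   0.01690416]
```

View pics/tray.png

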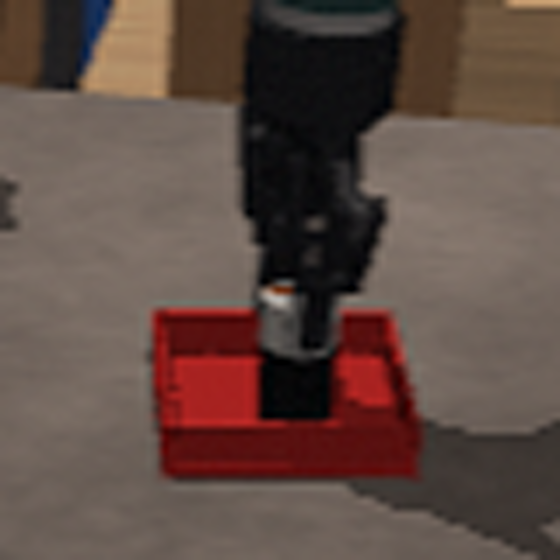

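The cartridge is held upright at crop (298,350), a little above the tray floor. Next I'll lower it gently.

>>> play_rows(series=[{"dx": 1,"dy": -8,"dz": -4,"turn": 0,"fingers": 1},{"dx": 0,"dy": 0,"dz": -3,"turn": 0,"fingers": 1},{"dx": 0,"dy": 0,"dz": 0,"turn": 0,"fingers": 1}])

```text
clock: 6.12
position: [0.401, -0.3667, 0.0645]
ee_rot: [-0.012, 0.855, -0.519, 0.017]
contact_force: [-0.2, -1.0, -0.4]
width: 0.0392
```

>>> play_rows(series=[{"dx": 0,"dy": 0,"dz": -3,"turn": 0,"fingers": 1},{"dx": 0,"dy": 0,"dz": -3,"turn": 0,"fingers": 1},{"dx": 0,"dy": 0,"dz": -2,"turn": 0,"fingers": 1}])

```text
clock: 6.37
position: [0.4027, -0.3677, 0.0629]
ee_rot: [-0.012, 0.855, -0.518, 0.02]
contact_force: [-3.9, 4.2, 13.3]
width: 0.0388
```

>>> play_rows(series=[{"dx": 0,"dy": 0,"dz": 1,"turn": 0,"fingers": -1},{"dx": 0,"dy": 0,"dz": 0,"turn": 0,"fingers": -1},{"dx": 0,"dy": 0,"dz": 0,"turn": 0,"fingers": -1},{"dx": 0,"dy": 0,"dz": 0,"turn": 0,"fingers": -1},{"dx": 0,"dy": 0,"dz": 15,"turn": 0,"fingers": -1},{"dx": 0,"dy": 0,"dz": 30,"turn": 0,"fingers": -1},{"dx": 0,"dy": 0,"dz": 40,"turn": 0,"fingers": -1},{"dx": 2,"dy": 20,"dz": 35,"turn": 0,"fingers": -1},{"dx": 6,"dy": 38,"dz": 20,"turn": 0,"fingers": -1},{"dx": 6,"dy": 40,"dz": 0,"turn": 0,"fingers": -1},{"dx": 6,"dy": 40,"dz": 0,"turn": 0,"fingers": -1},{"dx": 6,"dy": 40,"dz": 0,"turn": 0,"fingers": -1},{"dx": 6,"dy": 40,"dz": 0,"turn": 0,"fingers": -1},{"dx": 6,"dy": 40,"dz": 0,"turn": 0,"fingers": -1},{"dx": 6,"dy": 40,"dz": 0,"turn": 0,"fingers": -1},{"dx": 6,"dy": 40,"dz": 0,"turn": 0,"fingers": -1},{"dx": 6,"dy": 40,"dz": 0,"turn": 0,"fingers": -1},{"dx": 6,"dy": 40,"dz": 0,"turn": 0,"fingers": -1}])

```text
clock: 7.87
position: [0.4669, 0.0527, 0.2078]
ee_rot: [-0.011, 0.85, -0.526, 0.026]
contact_force: [0.2, 0.1, 0.2]
width: 0.0852
```

```bash
python3 - <<'E'
from h import *
s=get_image("side");t=get_image("top");st=get_state();print(st["position"],st["contact_force"],st["ee_rot"],st["clock"])
u=proj(s,(.4,-.37,.04)).astype(int);a=s["pixels"][u[1]-30:u[1]+30,u[0]-30:u[0]+30]
v=proj(t,(.4,-.37,.04)).astype(int);b=t["pixels"][v[1]-30:v[1]+30,v[0]-30:v[0]+30]
cv2.imwrite("pics/tray2.png",cv2.resize(np.hstack([a,b]),None,fx=6,fy=6)[:,:,::-1])
E
```

```text
[0.46717659 0.05659971 0.20776034] [ 0.33024097 -1.05297592  0.10318081] [-0.01268447  0.85221751 -0.52243355  0.02505219] 7.9667
```

View pics/tray2.png

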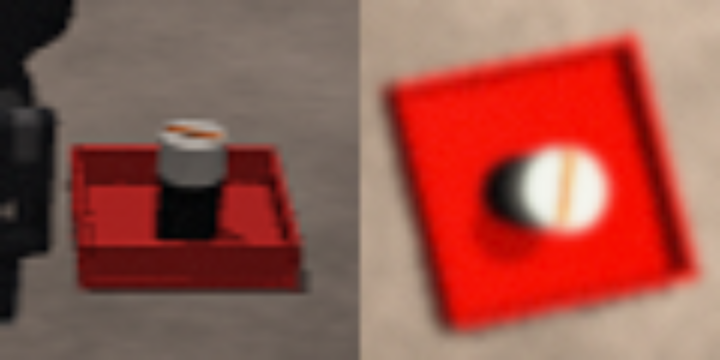

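The cartridge stands upright in the tray: the side crop shows it at (190,180) and the top crop at (565,190), near the middle. Next is cart_a.

>>> play_rows(series=[{"dx": 6,"dy": 25,"dz": 0,"turn": 0,"fingers": -1},{"dx": 8,"dy": 38,"dz": 0,"turn": 0,"fingers": -1},{"dx": 9,"dy": 40,"dz": 0,"turn": 0,"fingers": -1},{"dx": 9,"dy": 40,"dz": 0,"turn": 0,"fingers": -1},{"dx": 9,"dy": 40,"dz": 0,"turn": 0,"fingers": -1},{"dx": 6,"dy": 30,"dz": 0,"turn": 0,"fingers": -1},{"dx": 4,"dy": 18,"dz": 0,"turn": 0,"fingers": -1},{"dx": 0,"dy": 0,"dz": 0,"turn": 0,"fingers": -1},{"dx": 0,"dy": 0,"dz": 0,"turn": 0,"fingers": -1}])

```text
clock: 8.72
position: [0.5221, 0.2944, 0.2032]
ee_rot: [-0.009, 0.853, -0.522, 0.026]
contact_force: [-0.6, -0.9, -0.4]
width: 0.0854
```

>>> play_rows(series=[{"dx": -2,"dy": 6,"dz": -20,"turn": 0,"fingers": -1},{"dx": 0,"dy": 0,"dz": -35,"turn": 0,"fingers": -1},{"dx": 0,"dy": 0,"dz": -38,"turn": 0,"fingers": -1},{"dx": 0,"dy": 0,"dz": -30,"turn": 0,"fingers": -1},{"dx": 0,"dy": 0,"dz": -18,"turn": 0,"fingers": -1},{"dx": 0,"dy": 0,"dz": 0,"turn": 0,"fingers": -1}])

```text
clock: 9.22
position: [0.5221, 0.2901, 0.0596]
ee_rot: [-0.01, 0.851, -0.525, 0.029]
contact_force: [-0.8, -0.7, 0.4]
width: 0.0852
```

>>> play_rows(series=[{"dx": -2,"dy": 11,"dz": -8,"turn": 0,"fingers": -1},{"dx": 0,"dy": 0,"dz": 0,"turn": 0,"fingers": -1}])

```text
clock: 9.38
position: [0.5201, 0.2984, 0.0511]
ee_rot: [-0.008, 0.85, -0.526, 0.029]
contact_force: [0.1, -0.6, -0.8]
width: 0.0854
```

>>> play_rows(series=[{"dx": 0,"dy": 2,"dz": 0,"turn": 0,"fingers": 1},{"dx": 0,"dy": 0,"dz": -1,"turn": 0,"fingers": 1},{"dx": 0,"dy": 0,"dz": -1,"turn": 0,"fingers": 1},{"dx": 0,"dy": 0,"dz": -1,"turn": 0,"fingers": 1},{"dx": 0,"dy": 0,"dz": 0,"turn": 0,"fingers": 1}], squeeze=60)

```text
clock: 9.8
position: [0.5237, 0.3022, 0.0535]
ee_rot: [-0.013, 0.85, -0.526, 0.032]
contact_force: [-0.6, -0.8, -1.4]
width: 0.0384
```

>>> play_rows(series=[{"dx": 0,"dy": 0,"dz": 10,"turn": 0,"fingers": 1},{"dx": 0,"dy": 0,"dz": 25,"turn": 0,"fingers": 1},{"dx": 0,"dy": 0,"dz": 38,"turn": 0,"fingers": 1},{"dx": 0,"dy": 0,"dz": 40,"turn": 0,"fingers": 1},{"dx": 0,"dy": 0,"dz": 38,"turn": 0,"fingers": 1},{"dx": 0,"dy": 0,"dz": 10,"turn": 0,"fingers": 1},{"dx": 0,"dy": 0,"dz": 0,"turn": 0,"fingers": 1}])

```text
clock: 10.38
position: [0.5182, 0.2996, 0.222]
ee_rot: [-0.009, 0.85, -0.526, 0.03]
contact_force: [0.2, 0.3, -2.8]
width: 0.0384
```

Reads about -2.8 N, so cart_a is the heavy one. Carrying it to above the nest and pre-turning by about -0.31.

>>> play_rows(series=[{"dx": 10,"dy": -18,"dz": 0,"turn": -0.045,"fingers": 1},{"dx": 18,"dy": -34,"dz": 0,"turn": -0.045,"fingers": 1},{"dx": 19,"dy": -36,"dz": 0,"turn": -0.045,"fingers": 1},{"dx": 19,"dy": -36,"dz": 0,"turn": -0.045,"fingers": 1},{"dx": 18,"dy": -34,"dz": 0,"turn": -0.045,"fingers": 1},{"dx": 15,"dy": -28,"dz": 0,"turn": -0.045,"fingers": 1},{"dx": 10,"dy": -18,"dz": 0,"turn": -0.045,"fingers": 1},{"dx": 3,"dy": -6,"dz": 0,"turn": 0,"fingers": 1},{"dx": 0,"dy": 0,"dz": 0,"turn": 0,"fingers": 1},{"dx": 0,"dy": 0,"dz": 0,"turn": 0,"fingers": 1}])

```text
clock: 11.22
position: [0.6265, 0.081, 0.2155]
ee_rot: [-0.001, 0.754, -0.656, 0.026]
contact_force: [-0.4, 0.4, -2.9]
width: 0.0387
```

```bash
python3 - <<'E'
from h import *
s=get_image("side");t=get_image("top");st=get_state();print(st["position"],st["contact_force"],st["ee_rot"],st["clock"])
q=st["ee_rot"];print("jaw",np.arctan2(2*q[1]*q[2],2*q[1]**2-1))
a=s["pixels"][138:218,160:240]
cv2.imwrite("pics/n1.png",cv2.resize(a,None,fx=7,fy=7,interpolation=cv2.INTER_CUBIC)[:,:,::-1])
E
```

```text
[0.62616841 0.08201307 0.21576649] [-0.49086409  0.30544116 -2.72284077] [-0.00082972  0.75466138 -0.65559975  0.02597086] 11.3167
jaw -1.4312088336297482
```

View pics/n1.png

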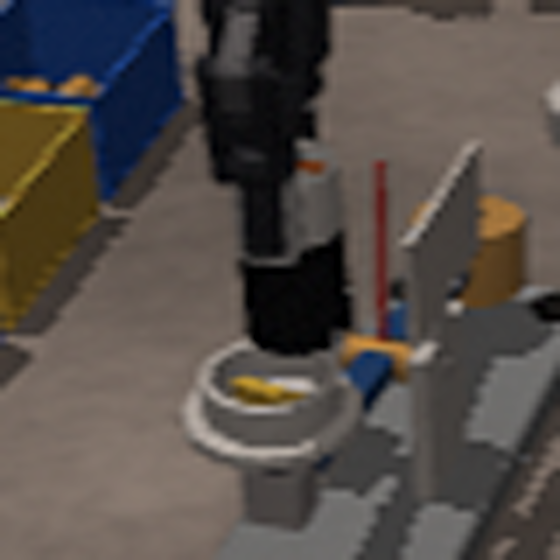

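```bash
python3 - <<'E'
from h import *
s=get_image("side");st=get_state();p=st["position"];print(p)
def sil(c,z,r):  # column extent and row extent of circle
    a=np.linspace(0,2*np.pi,60);P=np.array([proj(s,(c[0]+r*np.cos(b),c[1]+r*np.sin(b),z)) for b in a])
    return P.min(0),P.max(0)
f=lambda q:(np.array(q)+.5-np.array([160,138]))*7-.5
for dx in(-6,-4,-2,0,2):
    lo,hi=sil((p[0]+dx/1e3,p[1]),p[2]-.053,.02);print(dx,f(lo),f(hi))
for x in(.631,.634,.637,.640):
    lo,hi=sil((x,.0805),.140,.0265);print("rim",x,f(lo),f(hi)); lo,hi=sil((x,.0805),.124,.034);print("  plate",f(lo),f(hi))
E
```

```text
[0.6262843  0.0823437  0.21615297]
-6 [253.14471256 302.8220804 ] [361.64635267 359.73459304]
-4 [247.97705746 302.29420138] [356.45805773 359.16991134]
-2 [242.81283059 301.76666624] [351.27319456 358.60560977]
0 [237.65202854 301.23947463] [346.09175974 358.04168795]
2 [232.4946479  300.71262623] [340.91374989 357.4781455 ]
rim 0.631 [215.12967857 340.36986302] [356.75977945 416.63108297]
  plate [198.99681423 364.97252735] [379.18628129 463.95128676]
rim 0.634 [207.51414996 339.5763248 ] [349.10440538 415.7646797 ]
  plate [191.44837406 364.17855614] [371.58757912 463.06347341]
rim 0.637 [199.9060837  338.78354596] [341.45650386 414.89914182]
  plate [183.907273   363.38533401] [363.99622877 462.17654462]
rim 0.64 [192.30546883 337.99152539] [333.81606393 414.03446804]
  plate [176.37350034 362.59285991] [356.41221959 461.29049906]
```

>>> play_rows(series=[{"dx": 6,"dy": -1,"dz": -5,"turn": 0,"fingers": 1},{"dx": 6,"dy": -1,"dz": -6,"turn": 0,"fingers": 1},{"dx": 0,"dy": 0,"dz": -4,"turn": 0,"fingers": 1},{"dx": 0,"dy": 0,"dz": 0,"turn": 0,"fingers": 1}])

```text
clock: 11.7
position: [0.6382, 0.0848, 0.2005]
ee_rot: [-0.002, 0.757, -0.653, 0.026]
contact_force: [-0.7, 0.2, -3.5]
width: 0.0385
```

>>> play_rows(series=[{"dx": 0,"dy": -4,"dz": 0,"turn": 0,"fingers": 1},{"dx": 0,"dy": 0,"dz": 0,"turn": 0,"fingers": 1}])

```text
clock: 11.87
position: [0.6378, 0.0814, 0.1996]
ee_rot: [-0.002, 0.757, -0.652, 0.026]
contact_force: [0.4, 1.0, -2.7]
width: 0.0387
```

>>> play_rows(series=[{"dx": 0,"dy": 0,"dz": -2,"turn": 0,"fingers": 1},{"dx": 0,"dy": 0,"dz": -2,"turn": 0,"fingers": 1}])

```text
clock: 12.03
position: [0.638, 0.0813, 0.1959]
ee_rot: [-0.002, 0.757, -0.652, 0.026]
contact_force: [0.3, -0.2, -2.7]
width: 0.0384
```

Controlled. Lowering into the mouth.

>>> play_rows(series=[{"dx": 0,"dy": -0.7,"dz": -1.7,"turn": 0,"fingers": 1},{"dx": 0,"dy": 0,"dz": -1.7,"turn": 0,"fingers": 1},{"dx": 0,"dy": 0,"dz": -1.7,"turn": 0,"fingers": 1},{"dx": 0,"dy": 0,"dz": -1.7,"turn": 0,"fingers": 1}])

```text
clock: 12.37
position: [0.638, 0.0802, 0.1888]
ee_rot: [-0.002, 0.757, -0.653, 0.026]
contact_force: [0.0, -0.3, -2.8]
width: 0.0385
```

>>> play_rows(series=[{"dx": 0,"dy": 0,"dz": -1.7,"turn": 0,"fingers": 1},{"dx": 0,"dy": 0,"dz": -1.7,"turn": 0,"fingers": 1},{"dx": 0,"dy": 0,"dz": -1.7,"turn": 0,"fingers": 1},{"dx": 0,"dy": 0,"dz": -1.7,"turn": 0,"fingers": 1}])

```text
clock: 12.7
position: [0.6382, 0.0804, 0.1821]
ee_rot: [-0.003, 0.757, -0.653, 0.026]
contact_force: [-0.0, -0.3, 0.3]
width: 0.0383
```

```bash
python3 - <<'E'
from h import *
s=get_image("side");st=get_state();print(st["position"],st["contact_force"],st["ee_rot"])
a=s["pixels"][138:218,160:240]
cv2.imwrite("pics/n2.png",cv2.resize(a,None,fx=7,fy=7,interpolation=cv2.INTER_CUBIC)[:,:,::-1])
E
```

```text
[0.63807083 0.08039407 0.18170842] [ 0.07546964  0.83252309 -2.03383979] [-0.00254548  0.75714791 -0.65271201  0.02622207]
```

View pics/n2.png

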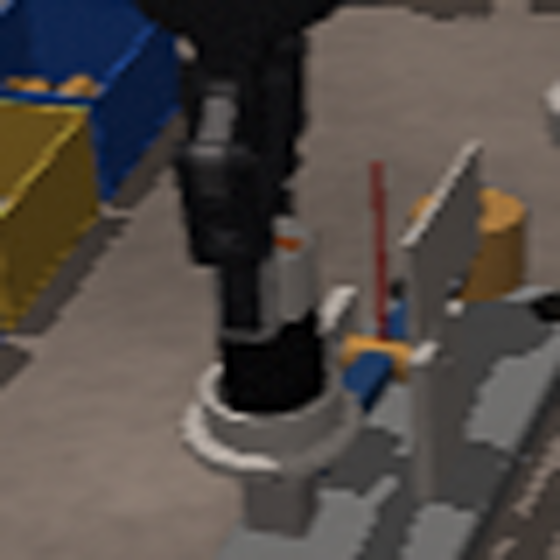

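The cartridge sits inside the ring (crop (272,380), ring centre about 275). Riding the beam down.

>>> play_rows(series=[{"dx": 0,"dy": 0,"dz": -1.7,"turn": 0,"fingers": 1},{"dx": 0,"dy": 0,"dz": -1.7,"turn": 0,"fingers": 1},{"dx": 0,"dy": 0,"dz": -1.7,"turn": 0,"fingers": 1},{"dx": 0,"dy": 0,"dz": -1.7,"turn": 0,"fingers": 1},{"dx": 0,"dy": 0,"dz": -1.7,"turn": 0,"fingers": 1},{"dx": 0,"dy": 0,"dz": -1.7,"turn": 0,"fingers": 1},{"dx": 0,"dy": 0,"dz": -1.7,"turn": 0,"fingers": 1},{"dx": 0,"dy": 0,"dz": -1.7,"turn": 0,"fingers": 1}])

```text
clock: 13.42
position: [0.6382, 0.0808, 0.1675]
ee_rot: [-0.003, 0.757, -0.653, 0.026]
contact_force: [-0.9, -0.0, -0.3]
width: 0.0387
```

>>> play_rows(series=[{"dx": 0,"dy": 0,"dz": -1.7,"turn": 0,"fingers": 1},{"dx": 0,"dy": 0,"dz": -1.7,"turn": 0,"fingers": 1},{"dx": 0,"dy": 0,"dz": -1.7,"turn": 0,"fingers": 1},{"dx": 0,"dy": 0,"dz": -1.7,"turn": 0,"fingers": 1},{"dx": 0,"dy": 0,"dz": -1.5,"turn": 0,"fingers": 1}])

```text
clock: 13.83
position: [0.6382, 0.0804, 0.1581]
ee_rot: [-0.003, 0.757, -0.653, 0.027]
contact_force: [0.1, 0.8, -0.8]
width: 0.0388
```

>>> play_rows(series=[{"dx": 0,"dy": 0,"dz": -1.5,"turn": 0,"fingers": 1},{"dx": 0,"dy": 0,"dz": -1.5,"turn": 0,"fingers": 1}])

```text
clock: 14.0
position: [0.6383, 0.0803, 0.1548]
ee_rot: [-0.003, 0.757, -0.653, 0.027]
contact_force: [0.6, -0.4, -2.0]
width: 0.0388
```

>>> play_rows(series=[{"dx": 0,"dy": 0,"dz": -1.5,"turn": 0,"fingers": 1}])

```text
clock: 14.08
position: [0.6384, 0.0806, 0.1532]
ee_rot: [-0.003, 0.757, -0.653, 0.027]
contact_force: [-1.0, 1.8, -0.4]
width: 0.0386
```

>>> play_rows(series=[{"dx": 0,"dy": 0,"dz": -1.5,"turn": 0,"fingers": 1}])

```text
clock: 14.17
position: [0.6385, 0.0806, 0.1516]
ee_rot: [-0.003, 0.757, -0.653, 0.027]
contact_force: [-0.1, -0.1, -0.6]
width: 0.0388
```

>>> play_rows(series=[{"dx": 0,"dy": 0,"dz": -1.5,"turn": 0,"fingers": 1}])

```text
clock: 14.25
position: [0.6385, 0.0805, 0.1499]
ee_rot: [-0.003, 0.757, -0.653, 0.027]
contact_force: [0.7, -0.3, -0.3]
width: 0.0386
```

>>> play_rows(series=[{"dx": 0,"dy": 0,"dz": -1.5,"turn": 0,"fingers": 1}])

```text
clock: 14.33
position: [0.6385, 0.0804, 0.1483]
ee_rot: [-0.003, 0.757, -0.653, 0.027]
contact_force: [-0.1, 0.2, 0.3]
width: 0.0386
```

>>> play_rows(series=[{"dx": 0,"dy": 0,"dz": -1.5,"turn": 0,"fingers": 1}])

```text
clock: 14.42
position: [0.6385, 0.0804, 0.1469]
ee_rot: [-0.003, 0.757, -0.653, 0.027]
contact_force: [-0.8, 0.7, 1.2]
width: 0.0389
```

>>> play_rows(series=[{"dx": 0,"dy": 0,"dz": -1.5,"turn": 0,"fingers": 1},{"dx": 0,"dy": 0,"dz": -1.5,"turn": 0,"fingers": 1}])

```text
clock: 14.58
position: [0.6386, 0.0804, 0.1446]
ee_rot: [-0.003, 0.757, -0.653, 0.027]
contact_force: [-2.2, 0.5, 3.6]
width: 0.0384
```

```bash
python3 - <<'E'
from h import *
s=get_image("side");st=get_state();print(st["position"],st["contact_force"],st["moment"])
a=s["pixels"][138:218,160:240]
cv2.imwrite("pics/n3.png",cv2.resize(a,None,fx=7,fy=7,interpolation=cv2.INTER_CUBIC)[:,:,::-1])
f=lambda q:(np.array(q)+.5-np.array([160,138]))*7-.5
for n,dz in(("home",0),("onkey",.008)):
  for h in(.044,.07): 
    print(n,h,f(proj(s,(.636,.0805+.02,.096-.003+dz+h))))
print("rim near top",f(proj(s,(.636,.0805+.0265,.093+.016))))
E
```

```text
[0.63858216 0.08040036 0.14443721] [-2.28754136  1.03124673  3.36558119] [-0.04273568  0.13348715 -0.03227872]
home 0.044 [257.32932134 411.72386344]
home 0.07 [251.46412459 352.50577081]
onkey 0.044 [255.54227778 393.6809374 ]
onkey 0.07 [249.62566633 333.94373514]
rim near top [258.03515328 483.37355729]
```

View pics/n3.png

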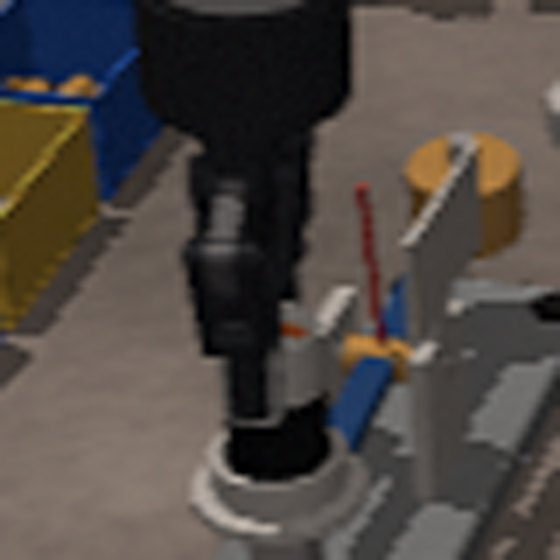

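The black/aluminium boundary is at row about 411 (home predicts 412, on-key 394), the counterweight is raised and the beam is down. It is home, so I'll ease off and release.

>>> play_rows(series=[{"dx": -0.5,"dy": 0,"dz": 1.5,"turn": 0,"fingers": 1},{"dx": 0,"dy": 0,"dz": 1,"turn": 0,"fingers": 1},{"dx": 0,"dy": 0,"dz": 0,"turn": 0,"fingers": 0.0},{"dx": 0,"dy": 0,"dz": 0,"turn": 0,"fingers": -0.4},{"dx": 0,"dy": 0,"dz": 0,"turn": 0,"fingers": -0.4},{"dx": 0,"dy": 0,"dz": 0,"turn": 0,"fingers": -0.4},{"dx": 0,"dy": 0,"dz": 0,"turn": 0,"fingers": -0.4}])

```text
clock: 15.22
position: [0.6392, 0.0802, 0.1471]
ee_rot: [-0.004, 0.757, -0.653, 0.028]
contact_force: [-0.1, 0.4, -0.2]
width: 0.0599
```

>>> play_rows(series=[{"dx": 0,"dy": 0,"dz": 5,"turn": 0,"fingers": -0.4},{"dx": 0,"dy": 0,"dz": 10,"turn": 0,"fingers": -0.4},{"dx": 0,"dy": 0,"dz": 15,"turn": 0,"fingers": -0.4},{"dx": 0,"dy": 0,"dz": 25,"turn": 0,"fingers": -0.4},{"dx": 0,"dy": 0,"dz": 35,"turn": 0,"fingers": -0.4},{"dx": -20,"dy": 0,"dz": 25,"turn": 0,"fingers": -0.4},{"dx": -40,"dy": 0,"dz": 0,"turn": 0,"fingers": -0.4},{"dx": -40,"dy": 0,"dz": 0,"turn": 0,"fingers": -0.4},{"dx": -40,"dy": 0,"dz": 0,"turn": 0,"fingers": -0.4},{"dx": -40,"dy": 0,"dz": 0,"turn": 0,"fingers": -0.4},{"dx": -20,"dy": 0,"dz": 0,"turn": 0,"fingers": -0.4},{"dx": 0,"dy": 0,"dz": 0,"turn": 0,"fingers": -0.4},{"dx": 0,"dy": 0,"dz": 0,"turn": 0,"fingers": -0.4},{"dx": 0,"dy": 0,"dz": 0,"turn": 0,"fingers": -0.4},{"dx": 0,"dy": 0,"dz": 0,"turn": 0,"fingers": -0.4},{"dx": 0,"dy": 0,"dz": 0,"turn": 0,"fingers": -0.4}])

```text
clock: 16.55
position: [0.4362, 0.0796, 0.2776]
ee_rot: [-0.01, 0.757, -0.653, 0.035]
contact_force: [0.6, 0.2, -0.0]
width: 0.0594
```

```bash
python3 - <<'E'
from h import *
s=get_image("side");t=get_image("top");st=get_state();print(st["position"],st["contact_force"],st["clock"])
a=s["pixels"][145:215,165:235];b=t["pixels"][125:195,205:275]
cv2.imwrite("pics/f.png",cv2.resize(np.hstack([a,b]),None,fx=5.7,fy=5.7,interpolation=cv2.INTER_CUBIC)[:,:,::-1])
f=lambda q:(np.array(q)+.5-np.array([165,145]))*5.7
for n,z in(("home",.096),("onkey",.104),): print(n,[f(proj(s,(.636,.1005,z+h))) for h in(.044,.07)])
print("rim",f(proj(s,(.636,.107,.112))),"axis top (top cam)",(proj(t,(.636,.0805,.166))-[205,125]+.5)*5.7+[399,0])
E
```

```text
[0.4360559  0.07952143 0.27722477] [-0.58977028 -1.22663194 -0.06802248] 16.65
home [array([180.90252355, 290.27337911]), array([176.11094197, 241.89506647])]
onkey [array([179.44261904, 275.53341991]), array([174.60896498, 226.73032162])]
rim [181.48354463 348.76451519] axis top (top cam) [596.50888135 168.26175972]
```

View pics/f.png

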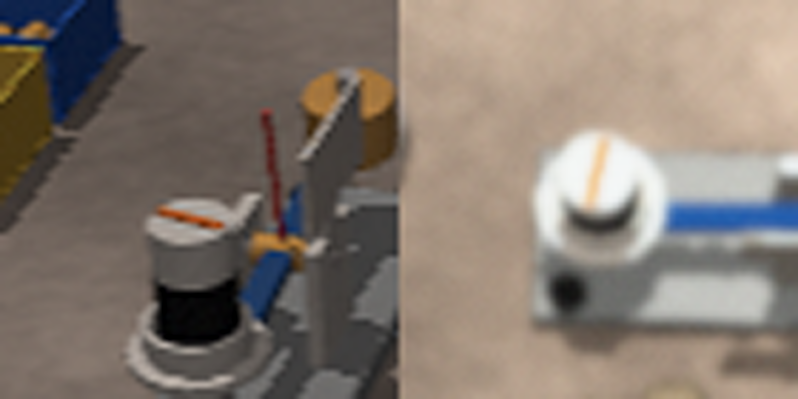

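The final view shows the cartridge upright in the nest: side crop (195,270), with the boundary at row about 289 against 290 predicted for home. The beam is tipped pan down and the gripper is clear. One more second of settling, then I'll hand in.

>>> play_rows(series=[{"dx": 0,"dy": 0,"dz": 0,"turn": 0,"fingers": -0.4},{"dx": 0,"dy": 0,"dz": 0,"turn": 0,"fingers": -0.4},{"dx": 0,"dy": 0,"dz": 0,"turn": 0,"fingers": -0.4},{"dx": 0,"dy": 0,"dz": 0,"turn": 0,"fingers": -0.4},{"dx": 0,"dy": 0,"dz": 0,"turn": 0,"fingers": -0.4},{"dx": 0,"dy": 0,"dz": 0,"turn": 0,"fingers": -0.4},{"dx": 0,"dy": 0,"dz": 0,"turn": 0,"fingers": -0.4},{"dx": 0,"dy": 0,"dz": 0,"turn": 0,"fingers": -0.4},{"dx": 0,"dy": 0,"dz": 0,"turn": 0,"fingers": -0.4}])

```text
clock: 17.4
position: [0.438, 0.0793, 0.2756]
ee_rot: [-0.009, 0.757, -0.653, 0.033]
contact_force: [-0.2, 0.3, -0.1]
width: 0.0598
```

```bash
python3 -c "
from rig import *
print(get_state()['position'],sign_off())"
```

```text
the job is handed in; nothing more can be done
[0.4379657  0.07934688 0.27556684] None
```

The heavy cartridge is home in the nest over the yellow key with the beam tipped down on that side. The light one stands upright near the middle of the red tray. I handed the job in at about 17.4 s.

- **Weighing:** I took the first reading with the wrist force, not the beam. The cartridge near the bench middle pulled about 1 N, so it went straight to the tray and was never put on the balance. The other pulled about 2.8 N. The beam then confirmed it as the heavy one, staying pan-down with the gripper well clear.
- **Fit over the key:** I turned the cartridge about -0.32 rad before lowering it, to match the key direction seen in the pictures. It went home without any searching. The highest press I read on the pan was about 3.6 N by the wrist; adding the cartridge's own weight makes roughly 6 N.
- **Last checks:** In the final side view the black/aluminium boundary was within a pixel or so of where "home" predicts. The tray was last viewed right after that release. I did not take a separate picture check of the other things on the bench, but saw no unexpected contact forces.
- **Disagreements:** The two camera views put the key direction about 0.1 rad apart (-0.27 and -0.16), and I went mostly by the top view. The tool also drifted to a small tilt of about 0.05 rad, and a few mm in position between rows. I corrected the position as I went; the tilt stayed.

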